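Clear the violin maker's bench

ROBOT

A 6-joint arm with a two-finger parallel gripper is mounted at the origin on the work surface. World frame = base frame: x ahead of the robot, y to its left, z up, the work surface at z = 0. Lengths are in m, angles in rad, forces in N, time in s.
With the tool pointing down it reaches from about 0.25 to 0.725 m from the base axis. Payload 4 kg.
Tool frame: the origin (TCP) lies midway between the tips of the shut fingers; the grasp point (between the pads) lies 19 mm behind it; z points along the fingers, y is the line along which they close (so a half turn about z gives the same grasp; the last joint's range is limited). The gripper opens to 85 mm and grips with 20 to 120 N. Pads are 22 mm wide; open, the fingers measure 114 mm over their backs; the gripper's body (76 mm by 85 mm) begins 54 mm behind the grasp point. The pads swing forward as they close: fully open they stand 13 mm farther back than shut.
Start: joints at [-1.321, 0.241, 0.005, 1.335, 0, 1.571], TCP at [0.124, -0.484, 0.231] pointing down, gripper open.
Joint ranges: [-2.72, 2.72], [-1.05, 1.87], [-1.09, 1.28], [-1.99, 2.15], [-1.42, 1.44], [-3.14, 3.14]. Speed limits (rad/s): [2.79, 2.79, 3.14, 3.14, 3.14, 3.14].

INTERFACE

Orientations are given as a rotation vector (axis times angle).
In Python, from cell import * gives the robot as it stands. Calls block until the motion is done:
- movep(position, orientation): joint-space move of the TCP to a pose.
- move_linear(position, ori=None, speed=0.15, until_force=None): straight line of the TCP; ori=None keeps the orientation; speed is the mean speed in m/s. With until_force (N) it stops when the force on the tool has changed by that much, and returns True; else False.
- move_j(angles): joint-space move.
- gripper_to(opening, force=None): opening from 0.0 (shut) to 1.0 (fully open); force is the grip in N (None keeps the last); returns when the fingers have stopped.
- hold(seconds).
- inverse_kinematics(position, orientation): joint angles nearest the present ones, or None.
- read_camera(name): name is "side" or "top"; returns the picture (420x560x3 uint8, red, green, blue); there is no depth.
- camera_model(name): a dict with "camera_matrix" (3x3 intrinsics, pixels), "D" ([k1, k2, p1, p2, k3] as OpenCV has them; the pictures are not rectified), "camera_from_world" (4x4, takes a point from world to camera coordinates). Camera axes: x right, y up, looking along -z (the intrinsics and any distortion apply to the point x, -y, -z); pixel columns grow to the right and rows downward; lengths in m; the calibration is good to about 2 mm. A picture is of the moment at which its call begins. camera_model takes no time and is no camera call.
A pose or a line that the arm cannot do raises Unreachable and nothing moves.
- job_done(): hands the job in; it is judged then, once.
Readings, each from a call of its own:
- read_time(): time.
- read_q(): joint angles.
- read_qvel(): joint speeds.
- read_effort(): joint torques, N m.
- read_ee_pos(): TCP position.
- read_tool_rot(): TCP orientation.
- read_force(): force on the tool from outside, world axes, zero at the start.
- read_torque(): the same for the moment, N m.
- read_opening(): opening from 0.0 (shut) to 1.0 (fully open).
- read_grip_force(): force on a finger pad.
Only numpy, scipy, OpenCV 4.12 (cv2) and the standard library are available. Lean on these libraries where they do the work, as an engineer would, in place of code of your own. Each camera call takes 0.05 s, during which the arm holds its last target. There are 200 camera calls.

TASK

Clear the bench: set each of the three tools on the leather pad that bears its silhouette (the wooden spool clamp on the round one, the brass thumb plane on the oval one, the blue sanding block on the long rectangular one), squarely covering the silhouette and standing upright. Turn the pigment carousel by its knob until the empty red bin stands in the middle of the front opening of the clear dust cover, and stand the red jar upright in that bin, flat on its floor. Leave everything released and at rest.

Things in the scene. Friction and masses are not known exactly. Their poses are not given: they have to be found in the camera images.
- spool_clamp: Spool clamp standing upright, 78 mm tall: two dark walnut discs of 40 mm diameter and 18 mm thickness (lower one 0 to 18 mm, upper one 50 to 68 mm above the origin) on an 8 mm steel rod, with a 16 mm brass nut on top (68 to 78 mm); grip the upper disc. Mass 70 to 140 g. Origin: centre of its underside; z up. Round, so yaw does not matter.
- thumb_plane: Small brass plane, upright-sided oval body 60 mm long (own x), 30 mm wide (own y), 26 mm high, with a small steel blade sloping up to 37 mm on top of its rear (-x) half, at most 18 mm wide. Mass 110 to 230 g. Origin: centre of its underside; z up. Either way round is right.
- sanding_block: Blue painted sanding block on a cork sole, 80 mm long (own x), 38 mm wide (own y), 32 mm high. Mass 60 to 130 g. Origin: centre of its underside; z up. Either way round is right.
- red_jar: Squat closed jar of red pigment with a red lid, 38 mm diameter, 32 mm high. Mass 70 to 140 g. Origin: centre of its underside; z up.
- pad_round: Fixed tan leather pad 110 x 70 mm, 4 mm thick (its top is 4 mm above the origin), with a dark round silhouette of 44 mm diameter at its centre: place of the spool clamp. Origin: centre of its underside; x along its long side.
- pad_oval: Fixed tan leather pad 110 x 70 mm, 4 mm thick, with a dark oval silhouette 66 x 34 mm at its centre, long along x: place of the thumb plane. Origin: centre of its underside; x along its long side.
- pad_long: Fixed tan leather pad 110 x 70 mm, 4 mm thick, with a dark rectangular silhouette 86 x 44 mm at its centre, long along x: place of the sanding block. Origin: centre of its underside; x along its long side.
- carousel (a joint): Angle of the pigment carousel, a plywood wheel of 93 mm radius with three bins (red empty; green and yellow hold jars), rad, counter-clockwise from above positive. 0: the red bin is in the middle of the cover's front opening, on the robot's side. Starts at 1.15 to 1.5 (red bin half under the cover), turns -2.2 to 2.2; light friction (0.06 N m) holds it. Its base is a fixed 210 mm board.
- carousel_knob (a point): Knob on the wheel's axis: upright dark wooden bar 14 mm thick (own x), 44 mm long (own y), 64 to 90 mm above the table; grip it across its thickness to turn the wheel. The point is on the axis at 77 mm; own -x points to the red bin. The clear cover, top at 60 mm, lies behind and on both sides of it (44 mm slot for the knob); its front edge is 25 mm before the axis.
- red_bin (a point): Centre of the floor of the red bin, 58 mm from the wheel's axis, 20 mm above the table: a shallow round red cup of 60 mm inner diameter whose 3 mm wall rises 10 mm above its floor. Its frame turns with the wheel: own -x points outward from the axis.

How it is judged:
By the outcome, as a careful person would: the job done as asked, in the order asked, and still so for the second after the job is handed in, with the robot touching nothing.
It also fails if it takes over 112 s, if anything falls off the work surface, if the arm or the gripper's body presses on something with over 40 N, if the wrist force passes 120 N, or if a joint passes its speed limit or range.

## Working session

There is one attempt and no reset: what is moved stays moved. The work goes in short steps, each a Python script; the robot and the scene stay as the last script left them, time stands still between calls to the robot, and variables do not carry over. Pictures are saved under pics/ and viewed, at most 14 in all, crops included, and the job is handed in when it is done.

```bash
ls; mkdir -p pics; python3 - <<'E'
from cell import *
import cv2
for n in("top","side"):
    cv2.imwrite(f"pics/{n}0.png",read_camera(n)[:,:,::-1])
    m=camera_model(n);print(n,m)
E
```

```text
pics
top {'camera_matrix': array([[403.42058111,   0.        , 275.75424554],
       [  0.        , 403.42058111, 210.06320478],
       [  0.        ,   0.        ,   1.        ]]), 'D': array([0.03810691, 0.        , 0.        , 0.        , 0.        ]), 'camera_from_world': array([[-0.02779634, -0.99916194,  0.03004632, -0.00516431],
       [ 0.99486217, -0.02472451,  0.09817307, -0.54139554],
       [-0.09734792,  0.0326208 ,  0.99471567, -0.87859791],
       [ 0.        ,  0.        ,  0.        ,  1.        ]])}
side {'camera_matrix': array([[493.60780017,   0.        , 275.57395065],
       [  0.        , 493.60780017, 208.2751911 ],
       [  0.        ,   0.        ,   1.        ]]), 'D': array([0.05115975, 0.        , 0.        , 0.        , 0.        ]), 'camera_from_world': array([[ 0.99888717, -0.04544073, -0.01263172, -0.5129739 ],
       [ 0.03319568,  0.48711745,  0.87270535, -0.06862303],
       [-0.03350324, -0.8721535 ,  0.48808381, -1.00927219],
       [ 0.        ,  0.        ,  0.        ,  1.        ]])}
```

View pics/top0.png

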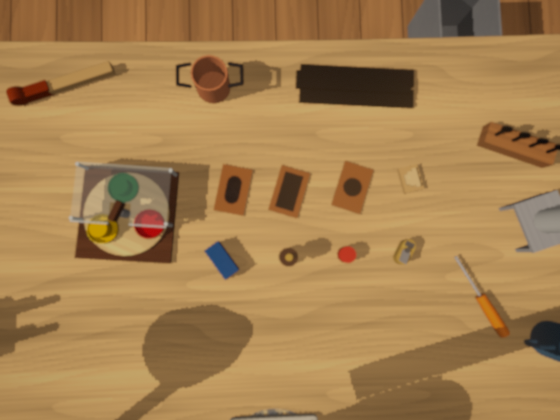

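View pics/side0.png

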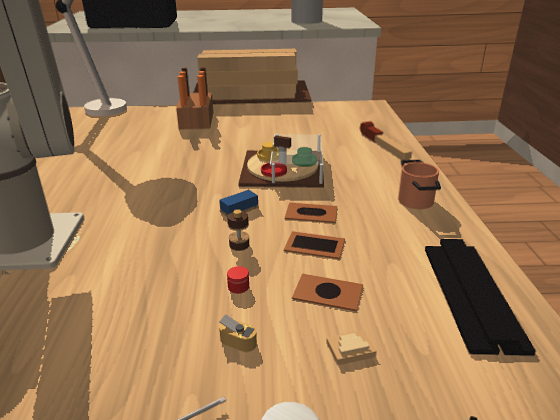

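```bash
cat > h.py <<'E'
from cell import *
import cv2, numpy as np
from scipy.spatial.transform import Rotation as R
def ray(n,uv):
    m=camera_model(n);p=cv2.undistortPoints(np.array(uv,float).reshape(-1,1,2),m["camera_matrix"],m["D"]).reshape(-1,2)
    T=m["camera_from_world"];d=np.c_[p[:,0],-p[:,1],-np.ones(len(p))]@T[:3,:3]
    return -T[:3,:3].T@T[:3,3],d
def onz(n,uv,z):
    c,d=ray(n,uv);return (c+d*((z-c[2])/d[:,2])[:,None])[:,:2]
def rect(n,cnt,z):
    "centre, long side, short side (mm), direction of long side"
    p=onz(n,cnt.reshape(-1,2),z);(c,s,a)=cv2.minAreaRect((p*1000).astype(np.float32))
    a=np.deg2rad(a+(90 if s[1]>s[0] else 0));return np.array(c)/1000,max(s),min(s),(a+np.pi/2)%np.pi-np.pi/2
def blobs(mask,box=None,amin=25):
    m=mask.astype(np.uint8)
    if box: z=np.zeros_like(m);x0,y0,x1,y1=box;z[y0:y1,x0:x1]=m[y0:y1,x0:x1];m=z
    return sorted([c for c in cv2.findContours(m,cv2.RETR_EXTERNAL,cv2.CHAIN_APPROX_NONE)[0] if cv2.contourArea(c)>amin],key=lambda c:-cv2.contourArea(c))
def down(yaw): # fingers close along world direction yaw+90deg (tool y)
    return (R.from_euler('z',yaw)*R.from_euler('x',np.pi)).as_rotvec()
E
python3 - <<'E'
from h import *
print(R.from_rotvec(read_tool_rot()).as_matrix().round(2),ray("top",[[1,1]])[0])
im=cv2.imread("pics/top0.png");hs=cv2.cvtColor(im,cv2.COLOR_BGR2HSV)
for n,(u,v) in dict(pad=(222,200),pad2=(340,205),sil=(234,188),sil2=(290,190),sil3=(352,187),table=(320,220),blue=(221,260),jar=(347,254),clamp=(283,257),nut=(288,257),plane=(402,255),blade=(404,246),base=(85,250),redbin=(150,225),knob=(117,210)).items(): print(n,hs[v,u])
c=im[150:280,60:440];c=cv2.resize(c,None,fx=2.1,fy=2.1,interpolation=cv2.INTER_CUBIC)
cv2.imwrite("pics/t1.png",c)
w=cv2.resize(im[155:270,65:190],None,fx=5,fy=5,interpolation=cv2.INTER_CUBIC);cv2.imwrite("pics/c1.png",w)
E
```

```text
[[ 0.97  0.25 -0.  ]
 [ 0.25 -0.97  0.  ]
 [ 0.   -0.   -1.  ]] [0.45294072 0.01011485 0.92726074]
pad [ 13 185 153]
pad2 [ 14 181 155]
sil [ 13 125  49]
sil2 [ 15 143  66]
sil3 [ 15 147  71]
table [ 18 128 192]
blue [106 163 111]
jar [  4 209 187]
clamp [ 13 151  96]
nut [ 20 169 180]
plane [ 15  52 137]
blade [ 20 162 173]
base [ 11 178  86]
redbin [  5  83 181]
knob [ 11 180  68]
```

View pics/c1.png

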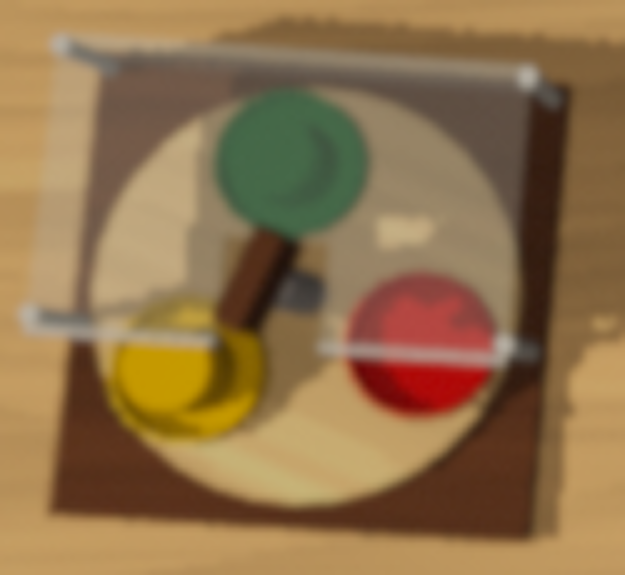

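View pics/t1.png

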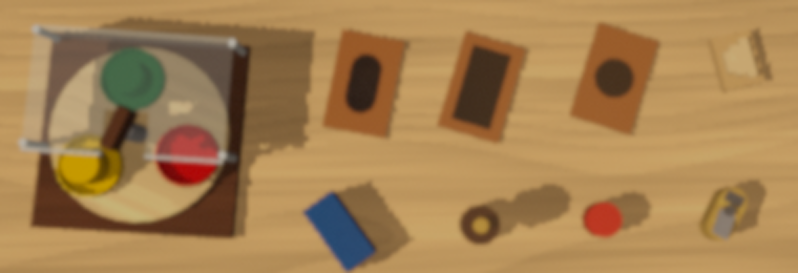

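```bash
cat > meas.py <<'E'
from h import *
def hsv(n): return cv2.cvtColor(read_camera(n)[:,:,::-1].copy(),cv2.COLOR_BGR2HSV)
def run(draw=None):
    im=read_camera("top")[:,:,::-1].copy();hs=cv2.cvtColor(im,cv2.COLOR_BGR2HSV);H,S,V=[hs[:,:,i].astype(int) for i in range(3)]
    o={}
    red=((H<9)|(H>172))&(S>190)&(V>110)
    M=dict(pads=((H<=16)&(S>160)&(V>110)&(V<185),(200,155,390,220),400,.004),
      sil=((V<100)&(S<190),(210,155,380,220),100,.004),
      blue=((H>95)&(H<125)&(S>90),(190,150,390,300),100,.016),
      jar=(red,(300,200,400,290),60,.016),
      clamp=((V<118)&(S>135)|(S>160)&(V>100),(270,240,300,270),60,.062),
      plane=((S>150)|(S<95),(385,235,430,270),60,.013),
      base=((H<=14)&(S>165)&(V<110),(60,150,190,270),500,.01),
      red=((H<9)|(H>172))&(S>140)&(V>90) and None) if False else None
E
python3 - <<'E'
from h import *
im=cv2.imread("pics/top0.png");hs=cv2.cvtColor(im,cv2.COLOR_BGR2HSV);H,S,V=[hs[:,:,i].astype(int) for i in range(3)]
red=((H<9)|(H>172))&(S>120)&(V>90)
M=dict(pads=((H<=16)&(S>160)|(V<100)&(S>100),(205,155,390,220),400,.004),
 sil=(V<100,(210,155,380,220),80,.004),
 blue=((H>95)&(H<125)&(S>90),(190,230,250,290),100,.016),
 jar=(red,(320,230,380,270),60,.016),
 clamp=((V<105)&(S>145)|(S>155),(275,243,302,270),60,.062),
 nut=((H>=17)&(S>140)&(V>120),(283,250,295,264),8,.078),
 plane=((S>150)|(S<95),(385,232,425,270),60,.013),
 redbin=(red,(130,205,170,242),60,.025),
 knob=((V<85),(104,198,128,224),30,.088),
 base=((H<=14)&(S>150)&(V<115),(60,150,190,270),500,.010),
 wheel=((V>120)&(S<135),(70,165,178,258),500,.018))
ov=im.copy()
for k,(m,b,a,z) in M.items():
    for c in blobs(m,b,a):
        c=cv2.convexHull(c);r=rect("top",c,z);print(k,r[0].round(4),round(r[1],1),round(r[2],1),round(r[3],3));cv2.drawContours(ov,[c],-1,(0,255,0),1)
print("coverL", onz("top",[[72.0,163]],.06))
cv2.imwrite("pics/ov.png",cv2.resize(ov[150:280,60:440],None,fx=2.1,fy=2.1,interpolation=cv2.INTER_NEAREST))
# side
im=cv2.imread("pics/side0.png");hs=cv2.cvtColor(im,cv2.COLOR_BGR2HSV);H,S,V=[hs[:,:,i].astype(int) for i in range(3)]
for k,m,b,z in(("blue",(H>95)&(H<125)&(S>90),(210,180,270,225),.016),("jar",((H<9)|(H>172))&(S>150),(220,260,255,300),.016)):
    c=cv2.convexHull(blobs(m,b)[0]);r=rect("side",c,z);print("side",k,r[0].round(4),r[1:])
E
```

```text
pads [0.5939 0.0769] 108.0 69.3 -0.215
pads [ 0.587  -0.0523] 107.3 68.1 -0.316
pads [ 0.5932 -0.1994] 108.3 68.6 -0.348
sil [ 0.5873 -0.0516] 82.7 41.0 -0.316
sil [0.5941 0.078 ] 62.4 31.5 -0.214
sil [ 0.5928 -0.1989] 37.8 37.3 -0.044
blue [0.4337 0.1042] 75.8 34.5 0.607
jar [ 0.4387 -0.1766] 38.6 31.4 1.544
clamp [ 0.4375 -0.0427] 32.1 31.8 1.542
nut [ 0.4367 -0.0417] 16.6 14.7 -0.03
plane [ 0.4428 -0.2977] 54.8 19.0 -0.364
plane [ 0.4332 -0.3096] 34.4 17.7 -0.382
redbin [0.5328 0.2626] 59.2 31.1 1.544
redbin [0.4996 0.2619] 61.0 22.1 1.544
knob [0.5401 0.3023] 43.3 32.0 -0.327
base [0.4786 0.3184] 208.6 76.8 1.484
wheel [0.5308 0.2846] 186.0 124.0 -0.402
wheel [0.5545 0.3207] 228.5 204.7 -1.55
coverL [[0.64939026 0.41330033]]
side blue [0.4361 0.1137] (101.3973159790039, 71.7650146484375, np.float64(0.6073944735073695))
side jar [ 0.4387 -0.172 ] (77.4000244140625, 37.52528381347656, np.float64(-1.5670763339187062))
```

View pics/ov.png

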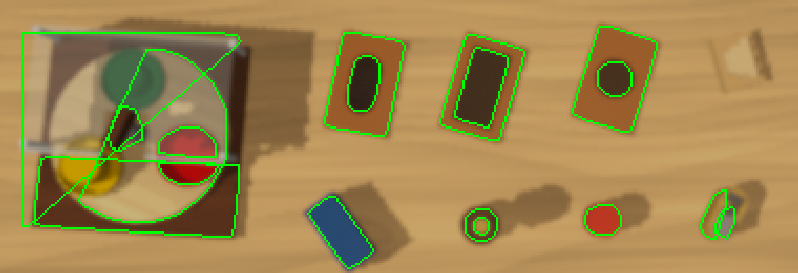

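```bash
python3 - <<'E'
import cv2,numpy as np
a=cv2.imread("pics/top0.png")[230:275,380:430];b=cv2.imread("pics/side0.png")[305:360,205:270]
f=lambda i,s:cv2.resize(i,None,fx=s,fy=s,interpolation=cv2.INTER_NEAREST)
a=f(a,8);b=f(b,6);h=max(a.shape[0],b.shape[0]);p=lambda i:np.pad(i,((0,h-i.shape[0]),(0,0),(0,0)))
cv2.imwrite("pics/pl.png",np.hstack([p(a),p(b)]))
E
```

```text
(no output)
```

View pics/pl.png

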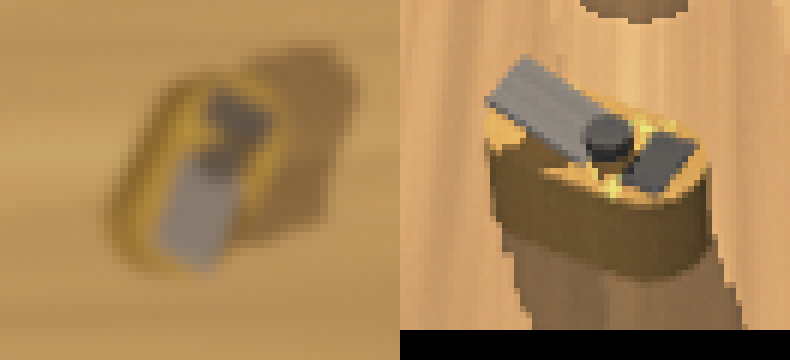

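```bash
cat > act.py <<'E'
from h import *
def look_from_high(xy,yaw,z=.15): movep([*xy,z],down(yaw))
def pick(xy,yaw,z,open_=1.0,force=40,up=.15):
    gripper_to(open_)
    movep([*xy,up],down(yaw));move_linear([*xy,z],speed=.2)
    gripper_to(0,force);print("opening",round(read_opening(),3),"grip",round(read_grip_force(),1))
    move_linear([*xy,up],speed=.2)
def place(xy,yaw,z,open_=1.0,up=.15):
    movep([*xy,up],down(yaw));move_linear([*xy,z+.012],speed=.2)
    hit=move_linear([*xy,z-.003],speed=.03,until_force=4);print("hit",hit,read_ee_pos().round(4) if hasattr(read_ee_pos(),'round') else read_ee_pos())
    gripper_to(open_);move_linear([*xy,up],speed=.2);print("t",read_time())
E
python3 - <<'E'
from act import *
print(onz("top",[[404.6,251.6]],.013),onz("top",[[405.6,251.3]],.026),onz("side",[[237.9,329.2]],.026))
print(read_time())
pick([.437,-.042],0,.040)
place([.593,-.199],0,.044)
cv2.imwrite("pics/a1.png",read_camera("top")[:,:,::-1])
E
```

```text
[[ 0.44054754 -0.30943599]] [[ 0.44133239 -0.30717362]] [[ 0.44329848 -0.30816967]]
0.1
opening 0.452 grip 39.7
hit True [ 0.5938 -0.1987  0.0447]
t 7.3333
```

```bash
python3 - <<'E'
from act import *
pick([.4415,-.308],-.38,.005)
place([.594,.0775],-.214,.009)
pick([.434,.104],.607,.008)
place([.587,-.052],-.316,.012)
movep([.40,-.1,.25],down(0))
im=read_camera("top")[:,:,::-1];cv2.imwrite("pics/a2.png",im)
sd=read_camera("side")[:,:,::-1];cv2.imwrite("pics/s2.png",sd)
f=lambda i,s:cv2.resize(i,None,fx=s,fy=s,interpolation=cv2.INTER_CUBIC)
a=f(im[155:225,205:385],4.4);b=f(sd[190:315,270:380],2.2)
cv2.imwrite("pics/v2.png",np.vstack([a,np.pad(b,((0,0),(0,a.shape[1]-b.shape[1]),(0,0)))]));print(a.shape,b.shape)
E
```

```text
opening 0.352 grip 38.1
hit True [0.5948 0.0776 0.0095]
t 18.05
opening 0.432 grip 41.7
hit True [ 0.5878 -0.052   0.0127]
t 32.3333
(308, 792, 3) (275, 242, 3)
```

View pics/v2.png

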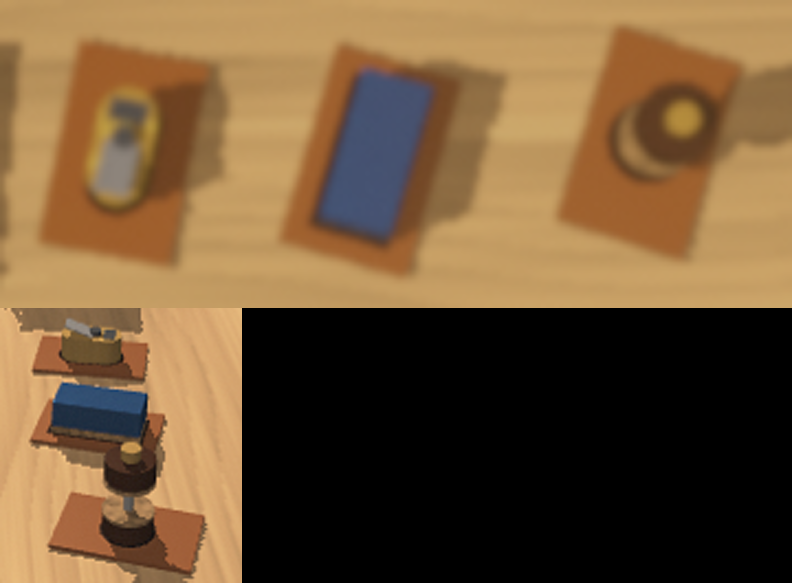

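```bash
python3 - <<'E'
from h import *
im=cv2.imread("pics/a2.png");hs=cv2.cvtColor(im,cv2.COLOR_BGR2HSV);H,S,V=[hs[:,:,i].astype(int) for i in range(3)]
ov=im.copy()
M=dict(blue=((H>95)&(H<130)&(S>60),(270,160,315,220),100,.022),
 nut=((H>=17)&(S>140)&(V>115),(353,170,370,190),8,.082),
 disc=((V<105)|((H>=17)&(S>140)&(V>115)),(350,170,370,193),60,.068),
 dark=((V<100),(210,155,380,220),10,.004),
 plane=((H>=17)|(S<120)|(V<70),(220,170,243,207),60,.017))
for k,(m,b,a,z) in M.items():
    for c in blobs(m,b,a):
        c=cv2.convexHull(c);r=rect("top",c,z);print(k,r[0].round(4),round(r[1],1),round(r[2],1),round(r[3],3));cv2.drawContours(ov,[c],-1,(0,255,0),1)
sd=cv2.imread("pics/s2.png")
f=lambda i,s:cv2.resize(i,None,fx=s,fy=s,interpolation=cv2.INTER_CUBIC)
a=f(ov[155:225,205:385],4.4);b=f(sd[190:315,270:380],4)
b1=b[:240];b2=b[260:500]
b=np.hstack([b1[:, :390],b2[:,:390]])
cv2.imwrite("pics/v3.png",np.vstack([a,np.pad(b,((0,0),(0,792-b.shape[1]),(0,0)))]))
E
```

```text
blue [ 0.5882 -0.0527] 78.2 35.4 -0.318
nut [ 0.5918 -0.1983] 18.5 16.5 -0.818
disc [ 0.5915 -0.1989] 37.0 35.4 1.526
dark [ 0.6018 -0.2145] 39.7 37.9 1.526
dark [ 0.59   -0.0539] 89.2 42.8 -0.317
plane [0.5941 0.0773] 63.3 34.1 -0.258
```

View pics/v3.png

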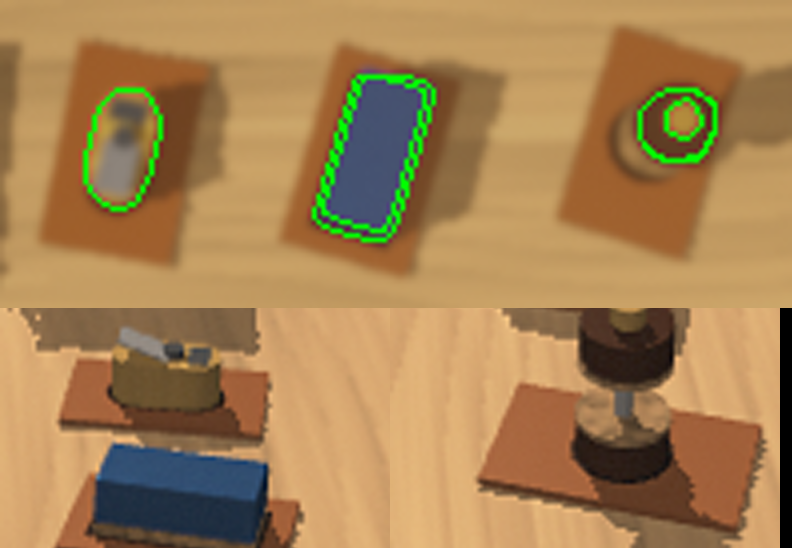

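```bash
python3 - <<'E'
from h import *
im=cv2.imread("pics/a2.png");hs=cv2.cvtColor(im,cv2.COLOR_BGR2HSV);H,S,V=[hs[:,:,i].astype(int) for i in range(3)]
print("wheel",onz("top",[[126.4,213.6]],.017),"knob",onz("top",[[116.6,211.2]],.090),"red",onz("top",[[149.4,223.4]],.028))
ov=im.copy()
red=cv2.morphologyEx((((H<9)|(H>170))&(S>100)&(V>60)).astype(np.uint8),cv2.MORPH_CLOSE,np.ones((5,5)))
for k,m,b,z in(("red",red>0,(128,200,172,248),.028),("knob",(V<78)&(S>140),(106,198,124,224),.088)):
    c=cv2.convexHull(blobs(m,b,20)[0]);r=rect("top",c,z);print(k,r[0].round(4),[round(float(v),3) for v in r[1:]]);cv2.drawContours(ov,[c],-1,(0,255,0),1)
sd=cv2.imread("pics/s2.png")
cv2.imwrite("pics/k.png",np.hstack([cv2.resize(ov[195:250,95:175],None,fx=5,fy=5,interpolation=cv2.INTER_NEAREST)[:, :],cv2.resize(sd[125:190,235:330],None,fx=4,fy=275/65,interpolation=cv2.INTER_CUBIC)]))
E
```

```text
wheel [[0.54237962 0.31358455]] knob [[0.54064646 0.30894516]] red [[0.51833697 0.26004894]]
red [0.5182 0.2618] [63.291, 59.64, 1.546]
knob [0.5394 0.3069] [38.082, 8.573, -0.418]
```

View pics/k.png

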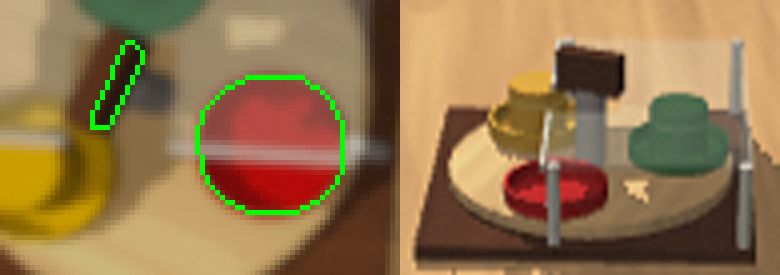

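```bash
python3 - <<'E'
from act import *
p=onz("top",[[65+30/5,155+318/5],[65+505/5,155+347/5]],.06);d=p[0]-p[1];print("cover front yaw",np.arctan2(d[1],d[0])-np.pi/2,p)
ax=[.542,.3125];y0=-.44
movep([*ax,.15],down(y0));print(read_q())
print(move_linear([*ax,.068],speed=.1,until_force=8))
gripper_to(0,20);print(read_opening(),read_force())
gripper_to(0,40)
q=np.array(read_q());
for k in range(1,5):
    g=q.copy();g[5]-=1.217*k/4;move_j(list(g));print(np.round(read_force(),1),np.round(read_torque(),2),read_opening())
hold(.3)
gripper_to(1.0);move_linear([*ax,.17],speed=.2)
movep([.40,.1,.25],down(-1.2))
im=read_camera("top")[:,:,::-1];cv2.imwrite("pics/a4.png",im);print(read_time())
cv2.imwrite("pics/c4.png",cv2.resize(im[155:270,65:190],None,fx=5,fy=5,interpolation=cv2.INTER_CUBIC))
E
```

```text
cover front yaw -0.08886991038096026 [[0.5304807  0.41309044]
 [0.5129505  0.21635316]]
[ 5.22713926e-01  5.31729390e-01  2.24164118e-01  1.26306166e+00
 -4.18238330e-05 -2.17852266e+00]
False
0.1609595012174541 [ 4.70946048  9.12184006 -3.54973784]
[0.8 0.2 1.1] [-0.21  0.11  0.04] 0.15026957848632594
[0.3 0.2 0.4] [-0.32  0.1   0.05] 0.15132254456833535
[0.9 0.3 1. ] [-0.46  0.04  0.07] 0.15745171766975052Traceback (most recent call last):
  File "<stdin>", line 10, in <module>
cell.Unreachable: the arm cannot take that pose within its joint ranges
```

The last joint's sign is opposite to what I assumed, because the tool points down. The wheel is at about 2.13 rad, still inside its range and gripped, so I turn it back the other way.

```bash
python3 - <<'E'
from act import *
ax=[.542,.3125]
q=np.array(read_q());print(q[5],read_opening())
for k in range(1,6):
    g=q.copy();g[5]+=(1.217*1.75)*k/5;move_j(list(g));print(np.round(read_force(),1),np.round(read_torque(),2),read_opening())
hold(.3)
gripper_to(1.0);move_linear([*ax,.17],speed=.2)
movep([.40,.1,.25],down(-1.2))
im=read_camera("top")[:,:,::-1];cv2.imwrite("pics/a4.png",im);print(read_time())
cv2.imwrite("pics/c4.png",cv2.resize(im[155:270,65:190],None,fx=5,fy=5,interpolation=cv2.INTER_CUBIC))
E
```

```text
-3.0864822516169523 0.15745171766975052
[ 0.4  0.5 -0.1] [-0.2  0.1 -0.1] 0.1550442590243613
[-0.3  2.3  0.7] [-0.02  0.21 -0.07] 0.1514699887776305
[ 1.2  2.8 -0.8] [ 0.13  0.13 -0.07] 0.1528212850167512
[ 1.2  4.3 -1.9] [ 0.36  0.01 -0.03] 0.1502128116301239
[ 2.2  4.7 -3.7] [ 0.66 -0.12 -0.05] 0.15389808210591369
49.6083
```

View pics/c4.png

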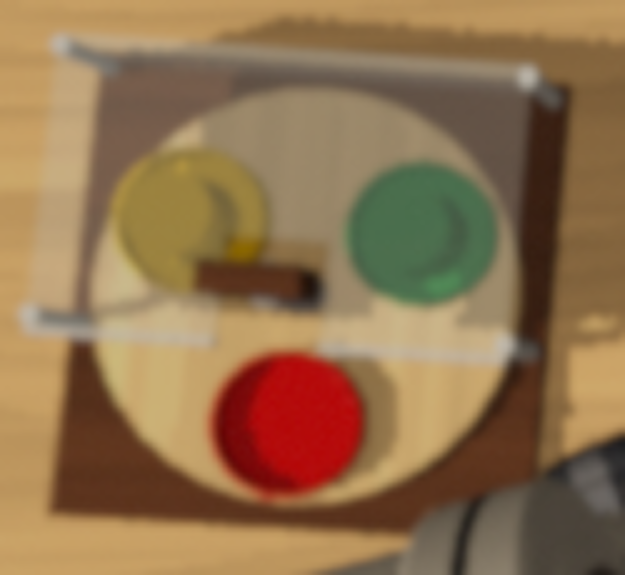

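```bash
python3 - <<'E'
from h import *
im=cv2.imread("pics/a4.png");hs=cv2.cvtColor(im,cv2.COLOR_BGR2HSV);H,S,V=[hs[:,:,i].astype(int) for i in range(3)]
def bl(m,b):
    m=cv2.morphologyEx(m.astype(np.uint8),cv2.MORPH_CLOSE,np.ones((5,5)));return cv2.convexHull(blobs(m>0,b,20)[0])
r=rect("top",bl(((H<9)|(H>170))&(S>190)&(V>60),(100,215,145,260)),.026);print("red",r)
g=rect("top",bl((H>60)&(H<95)&(S>60),(130,180,170,220)),.03);print("green",g)
k=rect("top",bl((V<85)&(S>140),(98,200,132,217)),.088);print("knob",k)
for ax in([.542,.3125],[.545,.3126],[.5424,.3136]):
    d=np.array(ax)-r[0];print(np.linalg.norm(d),np.arctan2(d[1],d[0])+.087)
E
```

```text
red (array([0.48475552, 0.31842017]), 62.7381591796875, 59.06037902832031, np.float64(1.543619833135074))
green (array([0.56792944, 0.26041449]), 56.7397346496582, 53.45526885986328, np.float64(1.5455548859831256))Traceback (most recent call last):
  File "<stdin>", line 7, in <module>
  File "<stdin>", line 4, in bl
IndexError: list index out of range
```

```bash
python3 - <<'E'
from act import *
print(onz("top",[[347.1,254.3]],.016))
pick([.438,-.1765],0,.016)
place([.4848,.3184],-.087,.036,open_=.8)
movep([.35,-.05,.3],down(0))
im=read_camera("top")[:,:,::-1];cv2.imwrite("pics/a5.png",im);sd=read_camera("side")[:,:,::-1];print(read_time())
f=lambda i,s:cv2.resize(i,None,fx=s,fy=s,interpolation=cv2.INTER_CUBIC)
a=f(im[155:270,65:380],2.5);b=f(sd[125:315,220:390],1.6)
cv2.imwrite("pics/c5.png",np.vstack([a,np.pad(b,((0,0),(0,a.shape[1]-b.shape[1]),(0,0)))]))
E
```

```text
[[ 0.43793314 -0.17787386]]
opening 0.424 grip 39.5
hit True [0.4856 0.319  0.0371]
t 62.2
66.8083
```

View pics/c5.png

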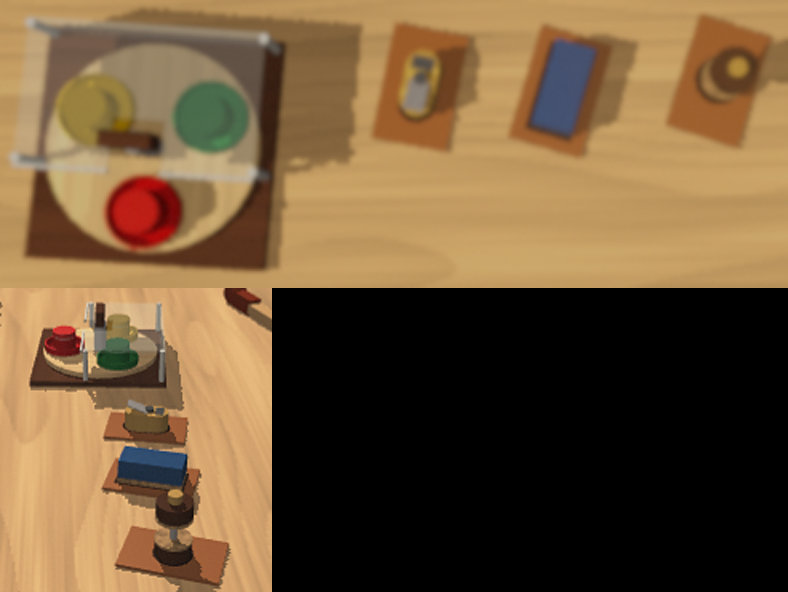

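The pictures show the jar standing upright in the red bin, centred in the front opening, and all three tools on their pads.

```bash
python3 -c "
from cell import *
hold(.5);print(job_done())"
```

```text
the job is handed in; nothing more can be done
None
```

I handed in the job at about 67 s: the camera images show all three tools upright on their pads (centres within about 2 mm), the red bin centred in the front opening to about 0.02 rad, and the red jar upright in it; I first turned the wheel the wrong way, to about 2.1 rad (limit 2.2), then brought it back.

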